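Change over the cutter heads on the stub spindle

TASK

Change over the tooling on the stub spindle: the cutter head that is on the spindle and the one on the wooden storage post must swap places. The new head is to run one collar higher, so the dark steel spacing collar that now lies on the old head goes onto the spindle first, underneath the new head, and the brass end collar from the bench goes on top of the new head. All must sit flat, fully down on what is under it; leave the clamping bolt, the spanner and the caliper where they lie.

Things in the scene. Friction and masses are not known exactly. Their poses are not given: they have to be found in the camera images.
- plain_head: the bare aluminium cutter head with dark knives: ring 60 mm across, 24 mm high, 26 mm bore right through; two knives stand out 4 mm beyond the rim at its own +y and -y, so grip it across its own x axis (60 mm). Origin: centre of its underside, z up. At the start one of the two heads is on the spindle, the other on the storage post; which is which varies.
- blue_head: the blue-painted cutter head with gold-coloured knives: ring 60 mm across, 24 mm high, 26 mm bore right through; two knives stand out 4 mm beyond the rim at its own +y and -y, so grip it across its own x axis (60 mm). Origin: centre of its underside, z up. At the start one of the two heads is on the spindle, the other on the storage post; which is which varies.
- spacing_collar: plain dark steel spacing collar: ring 48 mm across, 16 mm high, 26 mm bore. Origin: centre of its underside, z up. At the start it is on the spindle, lying on the head that is there.
- end_collar: brass end collar: ring 42 mm across, 10 mm high, 26 mm bore. Origin: centre of its underside, z up. At the start it lies flat on the bench.
- spindle_stand: green cast stand fixed to the bench, base 112 x 112 x 14 mm (screw heads up to 20 mm), with an upright steel stub spindle at its centre. Origin: centre of its underside, on the bench, z up along the spindle. The flat seat round the spindle (44 mm across) is 36 mm above the bench; the spindle is 20 mm thick up to 73 mm, then tapers to 13 mm at its end, 82 mm above the bench.
- storage_post: wooden storage post fixed to the bench: ply board 116 x 116 x 18 mm with a round beech seat (48 mm across), its top 36 mm above the bench, and an upright dowel 20 mm thick with a rounded end 71 mm above the bench. Origin: centre of its underside, on the bench, z up along the dowel. It carries one cutter head.
- clamp_bolt: clamping bolt standing on its head, thread up: dark flange 34 mm across, 34 mm high in all. Origin: underside centre. A bystander: do not disturb.
- spanner: bright open-ended spanner lying flat, 46 x 228 x 6 mm, long along its own y, origin at the middle of its underside. A bystander: do not disturb.
- caliper: digital caliper lying flat, 72 x 220 x 12 mm, long along its own y, origin at the middle of its underside. A bystander: do not disturb.

How it is judged:
At the end, for the whole second after the job is handed in: Spindle, from the seat up: dark collar, the head that began on the post, brass collar; on the post: the other head. Each within 8 mm of the axis, within 4 mm of its height (undersides 36, 52, 76 mm over the bench; post 36 mm), tilt under 0.1 rad, released, at rest (horizontal distance between each of spacing_collar, end_collar and spindle_stand below 0.008 m and z of spacing_collar in the frame of spindle_stand between 0.032 and 0.04 m and angle between each of spacing_collar, end_collar's own z axis and vertical below 0.1 rad and z of end_collar in the frame of spindle_stand between 0.072 and 0.08 m and ((horizontal distance between plain_head and spindle_stand below 0.008 m and z of plain_head in the frame of spindle_stand between 0.048 and 0.056 m and angle between each of plain_head, blue_head's own z axis and vertical below 0.1 rad and horizontal distance between blue_head and storage_post below 0.008 m and z of blue_head in the frame of storage_post between 0.032 and 0.04 m) or (horizontal distance between blue_head and spindle_stand below 0.008 m and z of blue_head in the frame of spindle_stand between 0.048 and 0.056 m and angle between each of blue_head, plain_head's own z axis and vertical below 0.1 rad and horizontal distance between plain_head and storage_post below 0.008 m and z of plain_head in the frame of storage_post between 0.032 and 0.04 m)) and distance of each of plain_head, blue_head from where it was at the start of the episode above 0.1 m and linear speed of each of plain_head, blue_head, spacing_collar, end_collar below 0.02 m/s); the robot touches nothing.
It fails at once if the clamping bolt is moved more than 25 mm (distance of clamp_bolt from where it was at the start of the episode above 0.025 m).
It fails at once if the spanner is moved more than 25 mm (distance of spanner from where it was at the start of the episode above 0.025 m).
It fails at once if the caliper is moved more than 25 mm (distance of caliper from where it was at the start of the episode above 0.025 m).
It also fails if it takes over 122 s, if anything falls off the work surface, if the arm or the gripper's body presses on something with over 40 N, if the wrist force passes 120 N, or if a joint passes its speed limit or range.

ROBOT

A 6-joint arm with a two-finger parallel gripper is mounted at the origin on a cart in front of the work surface, level with it; the furniture and walls round the work are solid. World frame = base frame: x ahead of the robot, y to its left, z up, the work surface at z = 0. Lengths are in m, angles in rad, forces in N, time in s.
With the tool pointing down it reaches from about 0.375 to 0.825 m from the base axis. Payload 5.5 kg.
Tool frame: the origin (TCP) lies midway between the tips of the shut fingers; the grasp point (between the pads) lies 19 mm behind it; z points along the fingers, y is the line along which they close (so a half turn about z gives the same grasp; the last joint's range is limited). The gripper opens to 85 mm and grips with 20 to 120 N. Pads are 22 mm wide; open, the fingers measure 114 mm over their backs; the gripper's body (76 mm by 85 mm) begins 54 mm behind the grasp point. The pads swing forward as they close: fully open they stand 13 mm farther back than shut.
Start: joints at [1.32, 0.314, -0.047, 1.21, 0, 1.571], TCP at [0.149, 0.581, 0.231] pointing down, gripper open.
Joint ranges: [-2.67, 2.67], [-0.69, 1.73], [-1.03, 1.25], [-2.08, 2.16], [-1.42, 1.45], [-3.14, 3.14]. Speed limits (rad/s): [2.39, 2.39, 3.01, 3.14, 3.14, 3.14].

INTERFACE

Orientations are given as [roll, pitch, yaw] about the fixed x, y, z axes, in that order (R = Rz(yaw) Ry(pitch) Rx(roll)).
In Python, from rig import ctrl, cams gives the robot as it stands.
- The arm moves only by the shell command python3 -m crank 'ROWS' [OPENING]. ROWS is JSON, a list of rows, each an object with "travel": the shift along the tool's x, y, z in mm, a list of three; "turn": the turn about the tool's z in degrees. In form: [{"travel": [dx, dy, dz], "turn": turn}, ...]. A call has 1 to 20 rows; each row is the pose to reach, as a shift and turn from the pose commanded when the call began, along the tool's axes at that moment; what a row does not reach only later rows make up. A row lasts 1/10 s, in which the tool goes at most 50 mm and 8.59 degrees, less where a joint would pass 70% of its speed; a pose out of reach is approached as far as the arm can. A call with a gripper value outside its range is refused whole. OPENING is the closure, from -1 (fully open) to 1 (shut), set as the call begins (- or left out, the last holds). The fingers move at their own pace and stop on an object; the grip force is fixed at half the most. Time passes only in rows, so rows that repeat a pose let the fingers close. It gives the time, the measured TCP pose, the force, the opening and the grip force at its end, in the units of the state.
- ctrl.state(): the state, without advancing time (a new reading comes with each control period).
- cams.camera(name): name is "side" or "top"; returns the picture (384x512x3 uint8, red, green, blue); there is no depth.
- cams.get_calibration(name): a dict with "fx", "fy", "cx", "cy" (pixels), "rvec" (rotation vector, rad) and "tvec" (3), from world to camera coordinates, as OpenCV has them. Camera axes: x right, y down, z forward; pixel columns grow to the right and rows downward; lengths in m; the calibration is good to about 2 mm. A picture is of the moment at which its call begins. get_calibration takes no time and is no camera call.
- ctrl.job_done(): hands the job in; it is judged then, once.
The state is a dict: "time_s": time; "q": joint angles; "qd": joint speeds; "tau": joint torques, N m; "tcp_pos": TCP position; "eef_rot": TCP orientation; "force": force on the tool from outside, world axes, zero at the start; "wrist_torque": the same for the moment, N m; "gripper_width": opening from 0.0 (shut) to 1.0 (fully open); "grip_force": force on a finger pad.
Only numpy, scipy, OpenCV 4.12 (cv2) and the standard library are available. Lean on these libraries where they do the work, as an engineer would, in place of code of your own. Each camera call takes 0.05 s, during which the arm holds its last target. There are 200 camera calls.

## Working session

There is one attempt and no reset: what is moved stays moved. The work goes in short steps, Python scripts to look and compute and a shell command to move; the robot and the scene stay as the last step left them, time stands still between calls to the robot, and variables do not carry over. Pictures are saved under pics/ and viewed, at most 17 in all, crops included, and the job is handed in when it is done.

```bash
ls; mkdir -p pics
python3 - <<'E'
from rig import ctrl,cams
import cv2
for n in("side","top"):
    im=cams.camera(n); cv2.imwrite(f"pics/{n}0.png",cv2.cvtColor(im,cv2.COLOR_RGB2BGR))
    print(n,cams.get_calibration(n))
print(ctrl.state())
E
```

```text
pics
side {'fx': 348.21191351278577, 'fy': 348.21191351278577, 'cx': 256.68315904722164, 'cy': 192.53703927829397, 'rvec': array([ 0.03945256, -2.81658257,  1.37718431]), 'tvec': array([0.56389391, 0.13045463, 0.85694156])}
top {'fx': 463.2742078306148, 'fy': 463.2742078306148, 'cx': 249.9173550866339, 'cy': 189.775462086206, 'rvec': array([ 2.18128322, -2.15341029,  0.09984156]), 'tvec': array([-0.06627385,  0.5570471 ,  1.39222441])}
{'time_s': 0.1, 'q': array([ 1.32001524e+00,  3.14183379e-01, -4.79976831e-02,  1.21021518e+00,
        3.09590885e-05,  1.57079783e+00]), 'qd': array([-0.00191243, -0.00169604,  0.00178974,  0.00023335, -0.00018184,
       -0.00050161]), 'tau': array([ 8.83123812e-04, -5.40768242e+01,  3.40541947e+01,  1.12034107e-02,
        4.58110026e-05, -4.71720902e-07]), 'tcp_pos': array([0.14875257, 0.58071109, 0.23049581]), 'eef_rot': array([-3.13999274e+00, -3.09566424e-05,  2.89081001e+00]), 'force': array([ 0.26150367,  0.08732365, -0.21473878]), 'wrist_torque': array([ 0.00591046,  0.01743234, -0.01312254]), 'grip_force': 0.0, 'gripper_width': 0.9989076871728196}
```

View pics/top0.png

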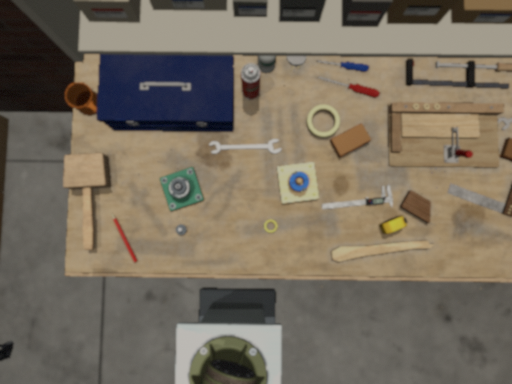

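View pics/side0.png

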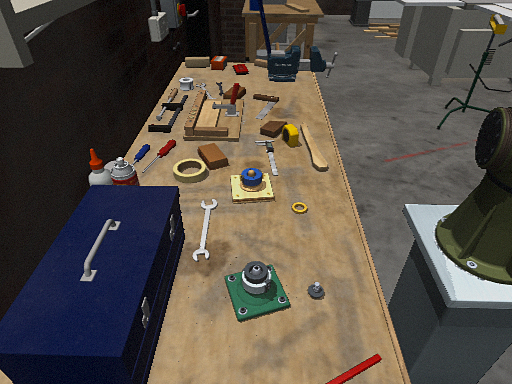

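The top view shows the stand with the plain head and dark collar at about (181,188), the post with the blue head at (299,182) and the brass collar at (270,226). The bolt is at (181,230), the spanner at (245,147) and the caliper at (360,200). The side view agrees: stand (257,285), post (251,180), brass (300,208).

```bash
cat > h.py <<'E'
import numpy as np, cv2
from rig import ctrl,cams
def cal(n):
    c=cams.get_calibration(n); K=np.array([[c['fx'],0,c['cx']],[0,c['fy'],c['cy']],[0,0,1.]])
    return K,cv2.Rodrigues(c['rvec'])[0],c['tvec']
def proj(n,P):
    K,R,t=cal(n); return cv2.projectPoints(np.array(P,float).reshape(-1,3),cv2.Rodrigues(R)[0],t,K,None)[0].reshape(-1,2)
def ray(n,uv,z):
    K,R,t=cal(n); uv=np.array(uv,float).reshape(-1,2)
    d=(np.linalg.inv(K)@np.c_[uv,np.ones(len(uv))].T).T@R; c=-R.T@t
    return c+d*((z-c[2])/d[:,2])[:,None]
def blobs(n,im,lo,hi,box):
    x0,y0,x1,y1=box; hsv=cv2.cvtColor(im,cv2.COLOR_RGB2HSV); m=cv2.inRange(hsv,lo,hi)
    k=np.zeros_like(m); k[y0:y1,x0:x1]=m[y0:y1,x0:x1]; return k
E
python3 - <<'E'
from h import *
for n in("side","top"):
    K,R,t=cal(n); print(n,"cam",-R.T@t)
s=cv2.imread("pics/side0.png");t=cv2.imread("pics/top0.png")
r=lambda a,f:cv2.resize(a,None,fx=f,fy=f,interpolation=cv2.INTER_CUBIC)
A=np.hstack([r(t[158:218,151:211],6),r(t[153:213,268:328],6)])
B=np.hstack([r(s[250:325,220:295],4.8),r(s[150:225,215:290],4.8)])
cv2.imwrite("pics/c1.png",r(np.vstack([A,B]),600/720))
rgb=cv2.cvtColor(t,cv2.COLOR_BGR2RGB)
# bases
for nm,lo,hi,box,z in (("green",(65,80,30),(90,255,255),(150,155,215,220),.014),("ply",(20,40,190),(32,120,255),(265,150,330,215),.018),("brass",(22,110,80),(34,255,255),(255,212,288,242),.010),("blue",(100,120,40),(125,255,255),(280,160,320,205),.06)):
    m=blobs("top",rgb,lo,hi,box); p=cv2.findNonZero(m); 
    rc=cv2.minAreaRect(cv2.convexHull(p)); c=ray("top",cv2.boxPoints(rc),z)
    print(nm,len(p),rc,"ctr",c.mean(0).round(4),"sides",np.linalg.norm(np.diff(c,axis=0),axis=1).round(4),"ang",np.degrees(np.arctan2(*(c[1]-c[0])[1::-1])).round(1))
E
```

```text
side cam [0.55213905 0.61031827 0.62609717]
top cam [ 0.41769688 -0.06976028  1.44001573]
green 541 ((181.35003662109375, 188.5500030517578), (33.5201416015625, 33.83636474609375), 71.56504821777344) ctr [0.5605 0.1534 0.014 ] sides [0.1048 0.1049 0.1041] ang -70.6Traceback (most recent call last):
  File "<stdin>", line 13, in <module>
cv2.error: OpenCV(4.12.0) /io/opencv/modules/imgproc/src/convhull.cpp:143: error: (-215:Assertion failed) total >= 0 && (depth == CV_32F || depth == CV_32S) in function 'convexHull'
```

View pics/c1.png

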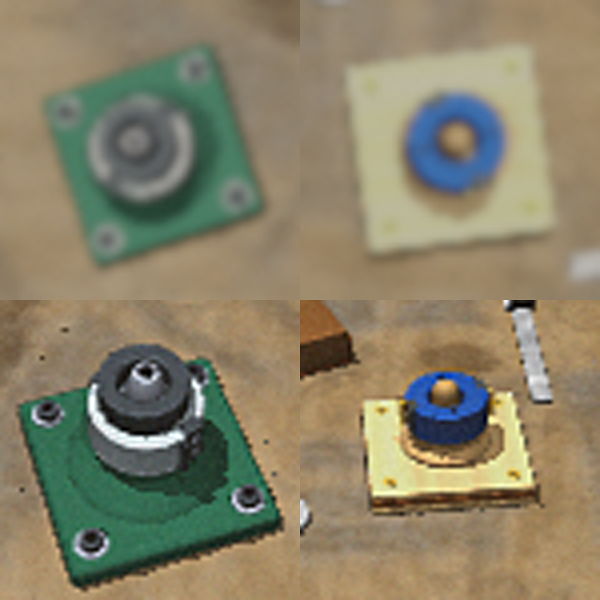

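Enlarged, the spindle tip is at about top (177.6,186.6) and side (256.7,268). The dowel tip is at about top (299.4,181.4) and side (251.5,172.5). The plain head's knife points lower-left in the top view and the blue head's knife points slightly left of up. Next I measure these by ray casting.

Run:
```python
from h import *
t=cv2.cvtColor(cv2.imread("pics/top0.png"),cv2.COLOR_BGR2RGB); s=cv2.cvtColor(cv2.imread("pics/side0.png"),cv2.COLOR_BGR2RGB)
f=lambda a:a.round(4)
print("spin tip",f(ray("top",[177.6,186.6],.08)),f(ray("side",[256.7,268],.08)))
print("dowel tip",f(ray("top",[299.4,181.4],.07)),f(ray("side",[251.5,172.5],.07)))
ht=cv2.cvtColor(t,cv2.COLOR_RGB2HSV);hs=cv2.cvtColor(s,cv2.COLOR_RGB2HSV)
print("ply",ht[195,285],ht[170,310],"bench",ht[220,240],"brass",ht[226,264:278].tolist())
def rect(nm,n,im,lo,hi,box,z):
    m=blobs(n,im,lo,hi,box); cs,_=cv2.findContours(m,0,2)
    if not cs: print(nm,"none");return
    c=max(cs,key=cv2.contourArea); h=cv2.convexHull(c).reshape(-1,2)
    P=ray(n,h,z)[:,:2].astype(np.float32)*1000
    (x,y),wh,a=cv2.minAreaRect(P); (ex,ey),r=cv2.minEnclosingCircle(P)
    print(nm,n,len(h),"ctr",round(x,1),round(y,1),"wh",np.round(wh,1),"a",round(a,1),"circ",round(ex,1),round(ey,1),round(r,1))
rect("green","top",t,(65,60,30),(90,255,255),(150,155,215,220),.014)
rect("green","side",s,(65,60,30),(90,255,255),(215,250,300,330),.014)
rect("ply","top",t,(24,40,165),(36,255,255),(270,155,325,210),.018)
rect("ply","side",s,(20,40,180),(34,255,255),(220,160,285,198),.018)
rect("brass","top",t,(22,130,60),(36,255,255),(255,212,288,242),.010)
rect("brass","side",s,(18,160,60),(36,255,255),(285,195,315,220),.010)
rect("blue","top",t,(100,120,20),(125,255,255),(280,160,320,205),.06)
r=lambda a,f:cv2.resize(a,None,fx=f,fy=f,interpolation=cv2.INTER_LANCZOS4)
cv2.imwrite("pics/c2.png",cv2.cvtColor(np.vstack([np.hstack([r(s[255:295,235:285],8),r(s[160:200,227:277],8)]),np.hstack([r(t[173:203,160:197],8),r(t[168:198,281:318],8),np.zeros((240,208,3),np.uint8)])]),cv2.COLOR_RGB2BGR))
```

```text
spin tip [[0.5594 0.1543 0.08  ]] [[0.5606 0.1541 0.08  ]]
dowel tip [[ 0.5805 -0.2063  0.07  ]] [[ 0.584  -0.1952  0.07  ]]
ply [ 28  46 187] [ 28  52 188] bench [ 18  72 159] brass [[27, 101, 164], [28, 107, 172], [28, 99, 159], [23, 77, 142], [18, 61, 139], [18, 60, 141], [19, 61, 143], [18, 60, 144], [17, 64, 143], [19, 71, 140], [24, 93, 146], [27, 112, 164], [27, 109, 173], [25, 95, 164]]
green top 17 ctr 560.4 153.6 wh [106.8 106.8] a 19.4 circ 560.8 151.9 64.1
green side 17 ctr 561.7 158.7 wh [110.3 115.4] a 19.6 circ 562.2 159.1 77.0
ply top 16 ctr 585.2 -205.8 wh [114.1 116.2] a 8.0 circ 586.0 -205.1 77.3
ply side 10 ctr 585.4 -206.1 wh [116.9 114.8] a 7.9 circ 586.9 -205.8 79.1
brass none
brass side 13 ctr 451.4 -118.7 wh [47.3 38.2] a 86.9 circ 452.4 -118.7 24.1
blue top 17 ctr 582.9 -204.6 wh [48.7 53.4] a 45.3 circ 582.1 -205.1 27.3
```

View pics/c2.png

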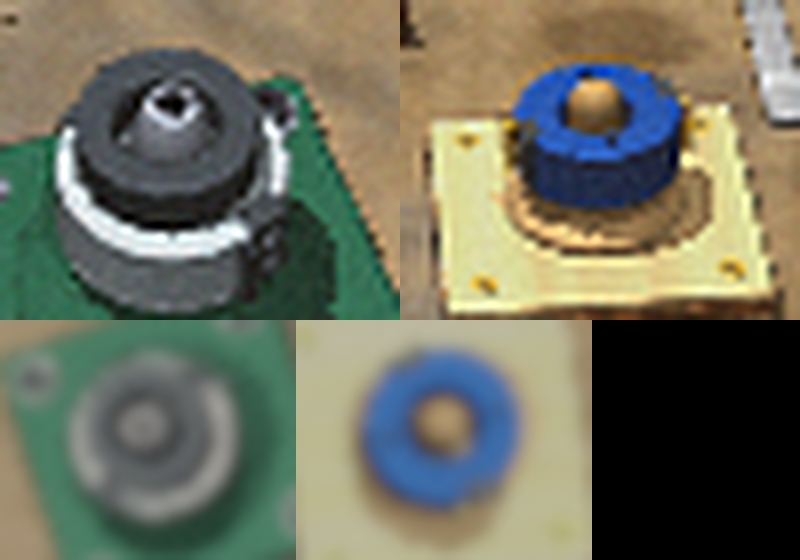

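Clear now: the plain head's visible knife is at side (268.5,283.1) and top (173.8,192.4). The blue head's knives are at side (242.6,177.5) and (262.6,173.1), top (295.3,172.6) and (303.4,189.3).

```bash
cat >> h.py <<'E'
def go(x,y,yaw_deg):
    "travel (mm) in tool axes and turn to reach world x,y,yaw from the present pose; z printed"
    s=ctrl.state(); p=s['tcp_pos']; yaw=s['eef_rot'][2]
    d=np.array([x,y])-p[:2]; c,si=np.cos(yaw),np.sin(yaw)
    tx=d@[c,si]; ty=d@[si,-c]
    turn=-((yaw_deg-np.degrees(yaw)+90)%180-90)
    print("tcp",p.round(4),"yaw",np.degrees(yaw).round(1),"q6",s['q'][5].round(2),"| travel",round(tx*1000,1),round(ty*1000,1),"turn",round(turn,1))
E
python3 - <<'E'
from h import *
t=cv2.cvtColor(cv2.imread("pics/top0.png"),cv2.COLOR_BGR2RGB)
for nm,n,uv,z,c in (("plain","top",[173.8,192.4],.055,(.5605,.154)),("plain","side",[268.5,283.1],.05,(.5605,.154)),
 ("blue","side",[242.6,177.5],.052,(.584,-.206)),("blue","side",[262.6,173.1],.052,(.584,-.206)),("blue","top",[295.3,172.6],.052,(.584,-.206)),("blue","top",[303.4,189.3],.052,(.584,-.206))):
    d=ray(n,uv,z)[0,:2]-c; print(nm,n,np.linalg.norm(d).round(3),np.degrees(np.arctan2(d[1],d[0])).round(1))
m=blobs("top",t,(21,85,120),(36,255,255),(258,214,284,240)); P=ray("top",cv2.findNonZero(m).reshape(-1,2),.01)[:,:2]*1000
print("brass",len(P),cv2.minEnclosingCircle(P.astype(np.float32)),P.mean(0))
go(.5605,.154,140)
print("bolt,spanner,caliper",ray("top",[[181,230],[245,147],[330,205],[390,195]],.01).round(3))
E
```

```text
plain top 0.022 136.5
plain side 0.028 151.6
blue side 0.027 22.5
blue side 0.034 -156.9
blue top 0.027 22.3
blue top 0.029 -150.5
brass 127 ((449.2291564941406, -123.84799194335938), 22.37903594970703) [ 449.75212169 -123.87919832]
tcp [0.1488 0.5807 0.2305] yaw 165.6 q6 1.57 | travel -504.8 -311.2 turn 25.6
bolt,spanner,caliper [[ 0.432  0.152  0.01 ]
 [ 0.694 -0.042  0.01 ]
 [ 0.515 -0.307  0.01 ]
 [ 0.549 -0.492  0.01 ]]
```

```bash
python3 -m crank '[{"travel":[-45,-28,0],"turn":5},{"travel":[-90,-56,0],"turn":10},{"travel":[-130,-80,0],"turn":15},{"travel":[-170,-105,0],"turn":20},{"travel":[-210,-130,0],"turn":20},{"travel":[-250,-154,0],"turn":20},{"travel":[-290,-179,0],"turn":20},{"travel":[-330,-203,0],"turn":20},{"travel":[-370,-228,0],"turn":20},{"travel":[-410,-253,0],"turn":20},{"travel":[-450,-277,0],"turn":20},{"travel":[-485,-299,0],"turn":20},{"travel":[-505,-311,20],"turn":20},{"travel":[-505,-311,40],"turn":20},{"travel":[-505,-311,40],"turn":20},{"travel":[-505,-311,40],"turn":20},{"travel":[-505,-311,40],"turn":20}]' -1; python3 -c "
from h import *
go(.5605,.154,146)
for n in('side','top'): cv2.imwrite(f'pics/{n}1.png',cv2.cvtColor(cams.camera(n),cv2.COLOR_RGB2BGR))
a=cv2.imread('pics/side1.png')[120:320,150:350]; b=cv2.imread('pics/top1.png')[110:260,110:260]
cv2.imwrite('pics/c3.png',np.hstack([cv2.resize(a,(400,400)),cv2.resize(b,(400,400))]))
"
```

```text
time_s: 1.8
tcp_pos: [0.5611, 0.1552, 0.1924]
eef_rot: [3.141, 0.001, 2.543]
force: [0.3, 0.9, -1.1]
gripper_width: 1.001
grip_force: 0.0
tcp [0.5611 0.1552 0.1924] yaw 145.7 q6 0.87 | travel -0.2 -1.3 turn -0.3
```

View pics/c3.png

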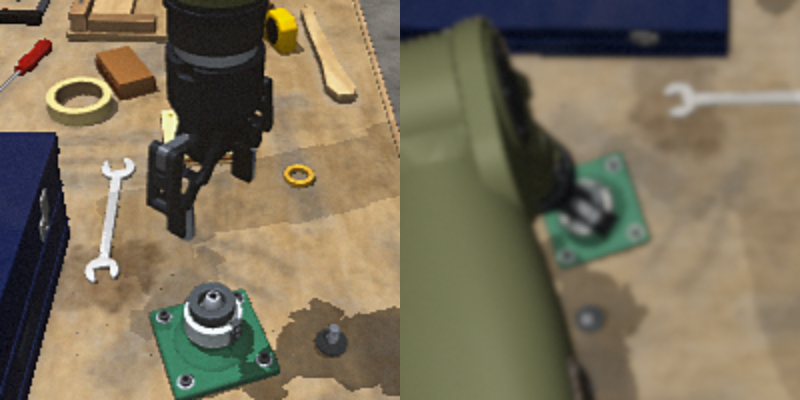

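The arm is centred over the spindle with the fingers straddling the head and clear of the knives. Descending to grip the head with the collar resting on it.

```bash
python3 -m crank '[{"travel":[0,-1,25],"turn":0},{"travel":[0,-1,50],"turn":0},{"travel":[0,-1,75],"turn":0},{"travel":[0,-1,100],"turn":0},{"travel":[0,-1,120],"turn":0},{"travel":[0,-1,135],"turn":0},{"travel":[0,-1,145],"turn":0},{"travel":[0,-1,154],"turn":0},{"travel":[0,-1,154],"turn":0},{"travel":[0,-1,154],"turn":0}]' && python3 -m crank '[{"travel":[0,0,0],"turn":0},{"travel":[0,0,0],"turn":0},{"travel":[0,0,0],"turn":0},{"travel":[0,0,0],"turn":0},{"travel":[0,0,0],"turn":0},{"travel":[0,0,0],"turn":0},{"travel":[0,0,0],"turn":0},{"travel":[0,0,0],"turn":0},{"travel":[0,0,0],"turn":0},{"travel":[0,0,0],"turn":0},{"travel":[0,0,0],"turn":0},{"travel":[0,0,0],"turn":0}]' 1
```

```text
time_s: 2.9
tcp_pos: [0.5608, 0.154, 0.0379]
eef_rot: [3.141, 0.001, 2.542]
force: [0.0, 1.1, 0.2]
gripper_width: 1.003
grip_force: 0.0
time_s: 4.1
tcp_pos: [0.5611, 0.1541, 0.0387]
eef_rot: [3.14, 0.001, 2.542]
force: [-1.7, -0.3, 7.9]
gripper_width: 0.657
grip_force: 62.4
```

```bash
python3 -m crank '[{"travel":[0,0,-3],"turn":0},{"travel":[0,0,-8],"turn":0},{"travel":[0,0,-15],"turn":0},{"travel":[0,0,-22],"turn":0},{"travel":[0,0,-30],"turn":0},{"travel":[0,0,-38],"turn":0},{"travel":[0,0,-46],"turn":0},{"travel":[0,0,-54],"turn":0},{"travel":[0,0,-62],"turn":0},{"travel":[0,0,-70],"turn":0},{"travel":[0,0,-75],"turn":0},{"travel":[0,0,-78],"turn":0},{"travel":[0,0,-78],"turn":0}]'; python3 -c "
from h import *
go(.50,-.02,146)
cv2.imwrite('pics/c4.png',cv2.resize(cv2.cvtColor(cams.camera('side'),cv2.COLOR_RGB2BGR)[180:320,190:330],(560,560),interpolation=2))
"
```

```text
time_s: 5.4
tcp_pos: [0.5606, 0.1538, 0.1157]
eef_rot: [3.141, 0.0, 2.542]
force: [0.3, 0.5, -3.5]
gripper_width: 0.658
grip_force: 64.3
tcp [0.5606 0.1538 0.1157] yaw 145.6 q6 0.87 | travel -48.1 -177.7 turn -0.4
```

View pics/c4.png

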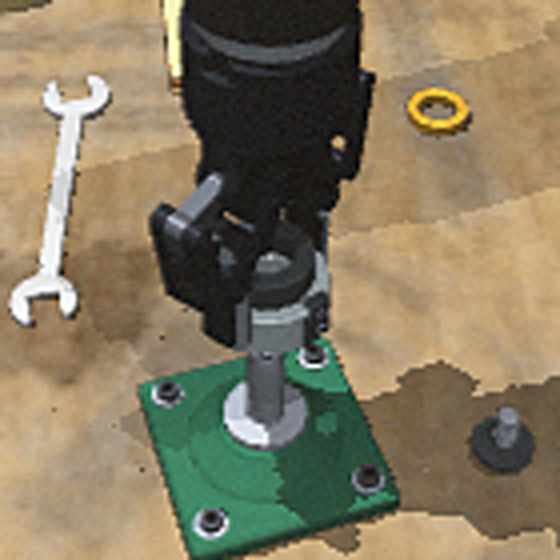

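The head is lifted clear with the dark collar still lying on it; the seat (image (256,284)) is bare. Moving to the free bench spot.

```bash
python3 -m crank '[{"travel":[-1,-5,0],"turn":0},{"travel":[-4,-15,0],"turn":0},{"travel":[-8,-30,0],"turn":0},{"travel":[-12,-46,0],"turn":0},{"travel":[-17,-62,0],"turn":0},{"travel":[-21,-78,0],"turn":0},{"travel":[-25,-94,0],"turn":0},{"travel":[-30,-110,0],"turn":0},{"travel":[-34,-126,0],"turn":0},{"travel":[-38,-142,0],"turn":0},{"travel":[-42,-157,0],"turn":0},{"travel":[-45,-168,0],"turn":0},{"travel":[-47,-175,0],"turn":0},{"travel":[-48,-178,0],"turn":0},{"travel":[-48,-178,0],"turn":0}]' && python3 -m crank '[{"travel":[0,0,8],"turn":0},{"travel":[0,0,20],"turn":0},{"travel":[0,0,35],"turn":0},{"travel":[0,0,50],"turn":0},{"travel":[0,0,65],"turn":0},{"travel":[0,0,80],"turn":0},{"travel":[0,0,92],"turn":0},{"travel":[0,0,100],"turn":0},{"travel":[0,0,106],"turn":0},{"travel":[0,0,110],"turn":0},{"travel":[0,0,112],"turn":0},{"travel":[0,0,112],"turn":0}]'
```

```text
time_s: 6.95
tcp_pos: [0.4996, -0.0204, 0.1153]
eef_rot: [3.141, 0.0, 2.541]
force: [-0.5, 0.0, -3.8]
gripper_width: 0.656
grip_force: 64.4
time_s: 8.15
tcp_pos: [0.4997, -0.0202, 0.0034]
eef_rot: [3.141, 0.0, 2.542]
force: [0.3, 0.0, -3.2]
gripper_width: 0.656
grip_force: 64.4
```

```bash
python3 -m crank '[{"travel":[0,0,1],"turn":0},{"travel":[0,0,1],"turn":0}]' && python3 -m crank '[{"travel":[0,0,1],"turn":0},{"travel":[0,0,1],"turn":0},{"travel":[0,0,1],"turn":0},{"travel":[0,0,1],"turn":0},{"travel":[0,0,1],"turn":0}]' -1 && python3 -m crank '[{"travel":[0,0,-10],"turn":0},{"travel":[0,0,-20],"turn":0},{"travel":[0,0,-25],"turn":0},{"travel":[0,0,-25],"turn":0},{"travel":[0,0,-25],"turn":0}]'
```

```text
time_s: 8.35
tcp_pos: [0.5, -0.0203, 0.0028]
eef_rot: [3.141, 0.001, 2.542]
force: [-0.4, -0.1, -1.4]
gripper_width: 0.657
grip_force: 64.6
time_s: 8.85
tcp_pos: [0.4996, -0.0202, 0.0014]
eef_rot: [3.141, 0.0, 2.542]
force: [0.0, 0.4, 0.1]
gripper_width: 1.003
grip_force: 0.0
time_s: 9.35
tcp_pos: [0.4998, -0.0202, 0.0267]
eef_rot: [3.141, 0.001, 2.542]
force: [-0.4, -0.7, -0.8]
gripper_width: 1.002
grip_force: 0.0
```

```bash
python3 -m crank '[{"travel":[0,0,0],"turn":0},{"travel":[0,0,0],"turn":0},{"travel":[0,0,0],"turn":0},{"travel":[0,0,0],"turn":0},{"travel":[0,0,0],"turn":0},{"travel":[0,0,0],"turn":0},{"travel":[0,0,0],"turn":0},{"travel":[0,0,0],"turn":0},{"travel":[0,0,0],"turn":0},{"travel":[0,0,0],"turn":0}]' 1 && python3 -m crank '[{"travel":[0,0,-5],"turn":0},{"travel":[0,0,-15],"turn":0},{"travel":[0,0,-30],"turn":0},{"travel":[0,0,-50],"turn":0},{"travel":[0,0,-70],"turn":0},{"travel":[0,0,-90],"turn":0},{"travel":[0,0,-100],"turn":0},{"travel":[0,0,-100],"turn":0}]';  python3 -c "
from h import *
go(.5605,.154,146)
cv2.imwrite('pics/c5.png',cv2.resize(cv2.cvtColor(cams.camera('side'),cv2.COLOR_RGB2BGR)[120:260,190:330],(560,560),interpolation=2))
"
```

```text
time_s: 10.35
tcp_pos: [0.4995, -0.0202, 0.0264]
eef_rot: [-3.142, 0.0, 2.542]
force: [-1.1, 1.0, 4.5]
gripper_width: 0.502
grip_force: 61.6
time_s: 11.15
tcp_pos: [0.5007, -0.0203, 0.1279]
eef_rot: [3.14, 0.003, 2.542]
force: [0.2, 0.5, -1.9]
gripper_width: 0.502
grip_force: 61.2
tcp [ 0.5007 -0.0203  0.1279] yaw 145.6 q6 0.56 | travel 49.1 177.6 turn -0.4
```

View pics/c5.png

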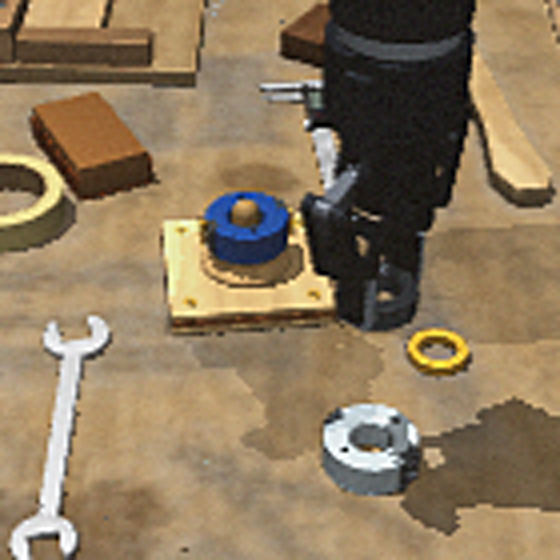

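The dark collar is held and the plain head stands flat on the bench (crop centre (371,445)), knives at (337,413) and (408,453). Moving back over the spindle and descending until just above the seat.

```bash
python3 -m crank '[{"travel":[4,15,0],"turn":0},{"travel":[10,36,0],"turn":0},{"travel":[17,62,0],"turn":0},{"travel":[25,90,0],"turn":0},{"travel":[33,118,0],"turn":0},{"travel":[40,145,0],"turn":0},{"travel":[45,164,0],"turn":0},{"travel":[48,174,0],"turn":0},{"travel":[49,178,0],"turn":0},{"travel":[49,178,0],"turn":0},{"travel":[49,178,0],"turn":0}]' && python3 -m crank '[{"travel":[0,0,10],"turn":0},{"travel":[0,0,20],"turn":0},{"travel":[0,0,30],"turn":0},{"travel":[0,0,38],"turn":0},{"travel":[0,0,44],"turn":0},{"travel":[0,0,50],"turn":0},{"travel":[0,0,56],"turn":0},{"travel":[0,0,62],"turn":0},{"travel":[0,0,62],"turn":0}]'
```

```text
time_s: 12.3
tcp_pos: [0.5591, 0.1535, 0.1262]
eef_rot: [-3.141, -0.0, 2.541]
force: [-0.5, 0.2, -0.8]
gripper_width: 0.5
grip_force: 61.2
time_s: 13.2
tcp_pos: [0.5589, 0.1542, 0.0634]
eef_rot: [-3.141, -0.001, 2.542]
force: [-0.1, 0.1, -1.4]
gripper_width: 0.497
grip_force: 61.2
```

```bash
python3 -m crank '[{"travel":[0,0,6],"turn":0},{"travel":[0,0,12],"turn":0},{"travel":[0,0,18],"turn":0},{"travel":[0,0,22],"turn":0},{"travel":[0,0,24],"turn":0},{"travel":[0,0,25],"turn":0},{"travel":[0,0,25],"turn":0}]'
```

```text
time_s: 13.9
tcp_pos: [0.5595, 0.1544, 0.0393]
eef_rot: [-3.142, -0.0, 2.542]
force: [0.2, 0.3, -0.7]
gripper_width: 0.497
grip_force: 61.2
```

```bash
python3 -m crank '[{"travel":[0,0,0.5],"turn":0},{"travel":[0,0,1],"turn":0},{"travel":[0,0,1],"turn":0}]' && python3 -m crank '[{"travel":[0,0,0],"turn":0},{"travel":[0,0,0],"turn":0},{"travel":[0,0,0],"turn":0},{"travel":[0,0,0],"turn":0},{"travel":[0,0,-10],"turn":0},{"travel":[0,0,-30],"turn":0},{"travel":[0,0,-55],"turn":0},{"travel":[0,0,-80],"turn":0},{"travel":[0,0,-100],"turn":0},{"travel":[0,0,-110],"turn":0},{"travel":[0,0,-110],"turn":0}]' -1;  python3 -c "
from h import *
go(.584,-.206,24)
cv2.imwrite('pics/side6.png',cv2.cvtColor(cams.camera('side'),cv2.COLOR_RGB2BGR))
"
```

```text
time_s: 14.2
tcp_pos: [0.5598, 0.1544, 0.0385]
eef_rot: [3.141, 0.0, 2.542]
force: [-0.2, 0.5, -1.0]
gripper_width: 0.498
grip_force: 61.3
time_s: 15.3
tcp_pos: [0.5607, 0.1547, 0.1502]
eef_rot: [3.139, 0.002, 2.542]
force: [0.5, 0.3, -0.2]
gripper_width: 1.0
grip_force: 0.0
tcp [0.5607 0.1547 0.1502] yaw 145.6 q6 0.87 | travel -222.8 -284.6 turn -58.4
```

```bash
python3 -m crank '[{"travel":[-7,-9,0],"turn":8},{"travel":[-20,-25,0],"turn":16},{"travel":[-40,-51,0],"turn":24},{"travel":[-60,-76,0],"turn":32},{"travel":[-80,-102,0],"turn":40},{"travel":[-100,-128,0],"turn":48},{"travel":[-120,-153,0],"turn":56},{"travel":[-140,-179,0],"turn":64},{"travel":[-160,-204,0],"turn":72},{"travel":[-180,-230,0],"turn":80},{"travel":[-200,-255,0],"turn":88},{"travel":[-215,-275,0],"turn":96},{"travel":[-223,-285,0],"turn":104},{"travel":[-223,-285,0],"turn":112},{"travel":[-223,-285,0],"turn":120},{"travel":[-223,-285,0],"turn":121.6},{"travel":[-223,-285,0],"turn":121.6},{"travel":[-223,-285,0],"turn":121.6}]';  python3 -c "
from h import *
go(.584,-.206,24)
a=cv2.imread('pics/side6.png')[250:325,220:295]
b=cv2.cvtColor(cams.camera('side'),cv2.COLOR_RGB2BGR)[110:210,200:300]
cv2.imwrite('pics/c6.png',np.hstack([cv2.resize(a,(400,400),interpolation=2),cv2.resize(b,(400,400),interpolation=2)]))
"
```

```text
time_s: 17.15
tcp_pos: [0.5824, -0.2065, 0.1477]
eef_rot: [-3.141, 0.001, 0.422]
force: [-0.5, 0.1, 0.4]
gripper_width: 1.003
grip_force: 0.0
tcp [ 0.5824 -0.2065  0.1477] yaw 24.2 q6 2.38 | travel 1.7 0.2 turn 0.2
```

View pics/c6.png

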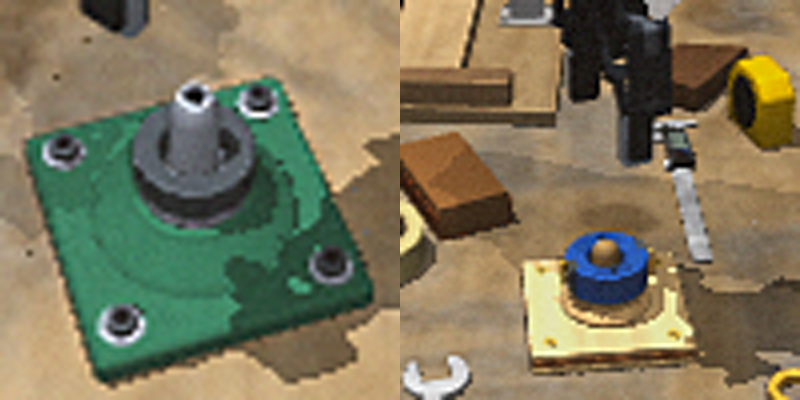

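The collar sits flat on the spindle seat, and the open gripper is above the post in line with the blue head. Descending on the blue head.

```bash
python3 -m crank '[{"travel":[1,0,20],"turn":0},{"travel":[1,0,40],"turn":0},{"travel":[1,0,60],"turn":0},{"travel":[1,0,80],"turn":0},{"travel":[1,0,95],"turn":0},{"travel":[1,0,105],"turn":0},{"travel":[1,0,110],"turn":0},{"travel":[1,0,110],"turn":0}]' && python3 -m crank '[{"travel":[0,0,0],"turn":0},{"travel":[0,0,0],"turn":0},{"travel":[0,0,0],"turn":0},{"travel":[0,0,0],"turn":0},{"travel":[0,0,0],"turn":0},{"travel":[0,0,0],"turn":0},{"travel":[0,0,0],"turn":0},{"travel":[0,0,0],"turn":0},{"travel":[0,0,0],"turn":0},{"travel":[0,0,0],"turn":0}]' 1 && python3 -m crank '[{"travel":[0,0,-3],"turn":0},{"travel":[0,0,-10],"turn":0},{"travel":[0,0,-20],"turn":0},{"travel":[0,0,-30],"turn":0},{"travel":[0,0,-40],"turn":0},{"travel":[0,0,-55],"turn":0},{"travel":[0,0,-75],"turn":0},{"travel":[0,0,-95],"turn":0},{"travel":[0,0,-105],"turn":0},{"travel":[0,0,-105],"turn":0}]'; python3 -c "
from h import *
go(.5605,.154,24)
for n in('side','top'): cv2.imwrite(f'pics/{n}7.png',cv2.cvtColor(cams.camera(n),cv2.COLOR_RGB2BGR))
cv2.imwrite('pics/c7.png',cv2.resize(cv2.imread('pics/side7.png')[100:210,200:310],(440,440),interpolation=2))
"
```

```text
time_s: 18.0
tcp_pos: [0.5834, -0.2062, 0.0379]
eef_rot: [-3.141, 0.001, 0.42]
force: [-0.4, -0.1, 0.6]
gripper_width: 1.004
grip_force: 0.0
time_s: 19.0
tcp_pos: [0.5845, -0.2068, 0.0399]
eef_rot: [3.14, -0.002, 0.419]
force: [-0.0, 0.9, 5.3]
gripper_width: 0.653
grip_force: 63.1
time_s: 20.0
tcp_pos: [0.5848, -0.2068, 0.1454]
eef_rot: [3.139, -0.002, 0.419]
force: [0.3, -1.2, -2.9]
gripper_width: 0.65
grip_force: 65.0
tcp [ 0.5848 -0.2068  0.1454] yaw 24.0 q6 2.38 | travel 124.7 -339.4 turn 0.0
```

View pics/c7.png

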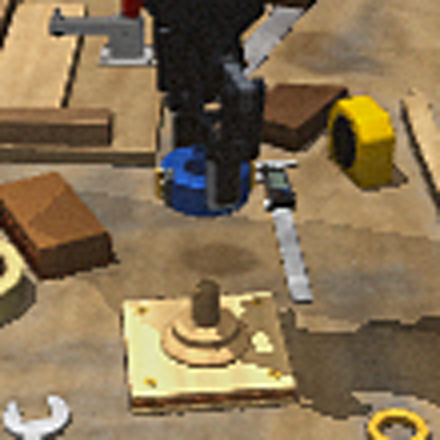

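Blue head is held level; the dowel tip at about full-frame (251.8,171.3) is free. Moving to the spindle, with a −30° turn to keep joint 6 well inside its range.

```bash
python3 -m crank '[{"travel":[3,-8,0],"turn":-2},{"travel":[8,-22,0],"turn":-6},{"travel":[16,-44,0],"turn":-10},{"travel":[25,-68,0],"turn":-14},{"travel":[34,-92,0],"turn":-18},{"travel":[43,-116,0],"turn":-22},{"travel":[52,-140,0],"turn":-26},{"travel":[61,-165,0],"turn":-30},{"travel":[70,-190,0],"turn":-30},{"travel":[79,-215,0],"turn":-30},{"travel":[88,-240,0],"turn":-30},{"travel":[97,-265,0],"turn":-30},{"travel":[106,-289,0],"turn":-30},{"travel":[115,-312,0],"turn":-30},{"travel":[121,-329,0],"turn":-30},{"travel":[124,-337,0],"turn":-30},{"travel":[125,-339,0],"turn":-30},{"travel":[125,-339,0],"turn":-30},{"travel":[125,-339,0],"turn":-30}]';python3 -c "
from h import *
go(.5605,.154,54)
print(ray('side',[251.75,171.25],.07))
cv2.imwrite('pics/c8.png',cv2.resize(cv2.cvtColor(cams.camera('side'),cv2.COLOR_RGB2BGR)[200:310,200:310],(440,440),interpolation=2))
"
```

```text
time_s: 22.0
tcp_pos: [0.5596, 0.1534, 0.1431]
eef_rot: [-3.142, 0.001, 0.942]
force: [0.0, -0.1, -2.8]
gripper_width: 0.645
grip_force: 64.9
tcp [0.5596 0.1534 0.1431] yaw 54.0 q6 2.47 | travel 1.0 0.3 turn -0.0
[[ 0.58349236 -0.20143265  0.07      ]]
```

View pics/c8.png

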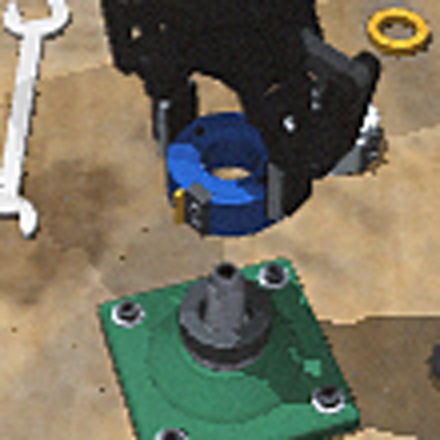

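The blue head hangs level above the spindle, its bore (crop (225,168)) in line with the spindle tip (crop (225,270)). Descending.

```bash
python3 -m crank '[{"travel":[1,0,10],"turn":0},{"travel":[1,0,25],"turn":0},{"travel":[1,0,40],"turn":0},{"travel":[1,0,50],"turn":0},{"travel":[1,0,56],"turn":0},{"travel":[1,0,62],"turn":0},{"travel":[1,0,68],"turn":0},{"travel":[1,0,74],"turn":0},{"travel":[1,0,74],"turn":0}]' && python3 -m crank '[{"travel":[0,0,5],"turn":0},{"travel":[0,0,9],"turn":0},{"travel":[0,0,11],"turn":0},{"travel":[0,0,13],"turn":0},{"travel":[0,0,13],"turn":0}]'
```

```text
time_s: 22.95
tcp_pos: [0.5598, 0.1548, 0.0686]
eef_rot: [-3.141, 0.001, 0.943]
force: [-0.6, -1.2, -2.4]
gripper_width: 0.647
grip_force: 64.9
time_s: 23.45
tcp_pos: [0.5603, 0.155, 0.0562]
eef_rot: [-3.142, -0.0, 0.943]
force: [0.4, -0.4, -2.9]
gripper_width: 0.648
grip_force: 65.0
```

```bash
python3 -m crank '[{"travel":[0,0,1],"turn":0},{"travel":[0,0,1.5],"turn":0},{"travel":[0,0,1.5],"turn":0}]' && python3 -m crank '[{"travel":[0,0,0],"turn":0},{"travel":[0,0,0],"turn":0},{"travel":[0,0,0],"turn":0},{"travel":[0,0,0],"turn":0},{"travel":[0,0,-10],"turn":0},{"travel":[0,0,-30],"turn":0},{"travel":[0,0,-55],"turn":0},{"travel":[0,0,-80],"turn":0},{"travel":[0,0,-95],"turn":0},{"travel":[0,0,-95],"turn":0}]' -1;  python3 -c "
from h import *
im=cams.camera('side'); cv2.imwrite('pics/side9.png',cv2.cvtColor(im,cv2.COLOR_RGB2BGR))
m=blobs('side',im,(18,160,60),(36,255,255),(285,195,315,220)); P=ray('side',cv2.findNonZero(m).reshape(-1,2),.009)[:,:2]*1000
print(cv2.minEnclosingCircle(P.astype(np.float32)))
go(.450,-.122,-15); go(.584,-.206,-34)
"
```

```text
time_s: 23.75
tcp_pos: [0.5605, 0.155, 0.0559]
eef_rot: [3.141, -0.001, 0.943]
force: [-3.1, -0.8, 5.7]
gripper_width: 0.65
grip_force: 65.8
time_s: 24.75
tcp_pos: [0.5623, 0.1555, 0.153]
eef_rot: [3.138, -0.004, 0.943]
force: [0.3, 0.4, -0.5]
gripper_width: 1.002
grip_force: 0.0
((452.2777099609375, -119.91605377197266), 24.12521743774414)
tcp [0.5614 0.1553 0.1513] yaw 54.0 q6 2.47 | travel -289.8 72.7 turn 69.0
tcp [0.5614 0.1553 0.1513] yaw 54.0 q6 2.47 | travel -279.1 230.5 turn 88.0
```

Contact felt (5.7 N) and the head released. Now to the brass collar (the two views give x 0.4495/0.4515 and y −0.124/−0.119, so I use 0.4505, −0.1215), closing along about world y.

```bash
python3 -m crank '[{"travel":[-8,2,0],"turn":3},{"travel":[-28,7,0],"turn":7},{"travel":[-52,13,0],"turn":11},{"travel":[-76,19,0],"turn":15},{"travel":[-100,25,0],"turn":19},{"travel":[-124,31,0],"turn":23},{"travel":[-148,37,0],"turn":27},{"travel":[-172,43,0],"turn":31},{"travel":[-196,49,0],"turn":34},{"travel":[-220,55,0],"turn":34},{"travel":[-244,61,0],"turn":34},{"travel":[-266,67,0],"turn":34},{"travel":[-282,71,0],"turn":34},{"travel":[-289,73,0],"turn":34},{"travel":[-289,73,0],"turn":34},{"travel":[-289,73,0],"turn":34}]';  python3 -c "
from h import *
go(.4505,-.1215,20)
a=cv2.imread('pics/side9.png')[230:330,205:305]
b=cv2.cvtColor(cams.camera('side'),cv2.COLOR_RGB2BGR)[130:230,250:350]
cv2.imwrite('pics/c10.png',np.hstack([cv2.resize(a,(400,400),interpolation=2),cv2.resize(b,(400,400),interpolation=2)]))
"
```

```text
time_s: 26.4
tcp_pos: [0.4496, -0.1213, 0.1494]
eef_rot: [-3.141, 0.0, 0.35]
force: [0.1, -0.3, 0.5]
gripper_width: 0.999
grip_force: 0.0
tcp [ 0.4496 -0.1213  0.1494] yaw 20.0 q6 2.53 | travel 0.8 0.5 turn 0.0
```

View pics/c10.png

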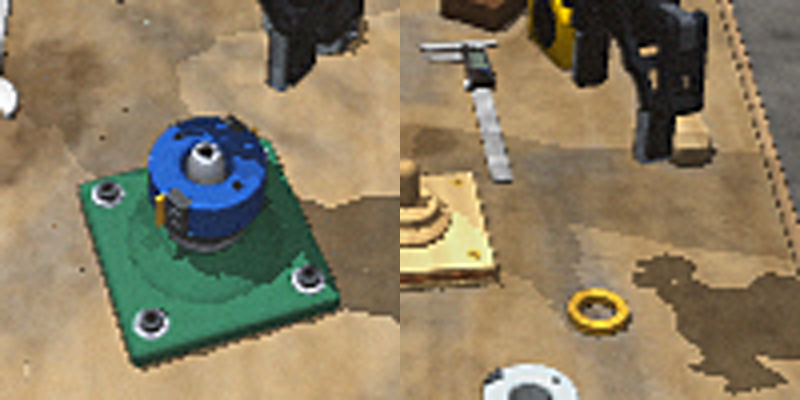

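Blue head sits level on the collar; the gripper is above the brass collar (crop (600,310)) with clear space round it. Descending and gripping low.

```bash
python3 -m crank '[{"travel":[1,0,25],"turn":0},{"travel":[1,0,50],"turn":0},{"travel":[1,0,75],"turn":0},{"travel":[1,0,100],"turn":0},{"travel":[1,0,120],"turn":0},{"travel":[1,0,135],"turn":0},{"travel":[1,0,143],"turn":0},{"travel":[1,0,146],"turn":0},{"travel":[1,0,147],"turn":0},{"travel":[1,0,147],"turn":0}]' && python3 -m crank '[{"travel":[0,0,0],"turn":0},{"travel":[0,0,0],"turn":0},{"travel":[0,0,0],"turn":0},{"travel":[0,0,0],"turn":0},{"travel":[0,0,0],"turn":0},{"travel":[0,0,0],"turn":0},{"travel":[0,0,0],"turn":0},{"travel":[0,0,0],"turn":0},{"travel":[0,0,0],"turn":0},{"travel":[0,0,0],"turn":0},{"travel":[0,0,0],"turn":0}]' 1
```

```text
time_s: 27.45
tcp_pos: [0.4512, -0.1215, 0.0033]
eef_rot: [3.141, -0.001, 0.35]
force: [-1.2, 0.0, 0.2]
gripper_width: 0.992
grip_force: 0.0
time_s: 28.55
tcp_pos: [0.451, -0.1216, 0.0036]
eef_rot: [3.141, -0.001, 0.35]
force: [-2.5, 0.6, 7.7]
gripper_width: 0.418
grip_force: 59.0
```

```bash
python3 -m crank '[{"travel":[0,0,-5],"turn":0},{"travel":[0,0,-20],"turn":0},{"travel":[0,0,-45],"turn":0},{"travel":[0,0,-70],"turn":0},{"travel":[0,0,-95],"turn":0},{"travel":[0,0,-115],"turn":0},{"travel":[0,0,-130],"turn":0},{"travel":[0,0,-135],"turn":0},{"travel":[0,0,-135],"turn":0}]';python3 -c "
from h import *
go(.5605,.1545,54)
cv2.imwrite('pics/c11.png',cv2.resize(cv2.cvtColor(cams.camera('side'),cv2.COLOR_RGB2BGR)[120:230,240:350],(440,440),interpolation=2))"
```

```text
time_s: 29.45
tcp_pos: [0.451, -0.1216, 0.1384]
eef_rot: [3.141, -0.001, 0.35]
force: [0.3, -0.2, -1.4]
gripper_width: 0.422
grip_force: 60.1
tcp [ 0.451  -0.1216  0.1384] yaw 20.0 q6 2.53 | travel 197.4 -221.9 turn -34.0
```

View pics/c11.png

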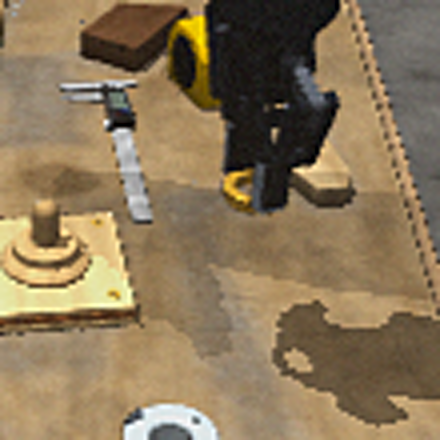

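The brass ring is held; part of it is visible to the left of the near finger at about crop (237,190). I check how well it is centred in the pads.

```bash
python3 -c "
from h import *
im=cams.camera('side')
m=blobs('side',im,(18,150,40),(36,255,255),(285,155,325,175)); p=cv2.findNonZero(m).reshape(-1,2); print('mask',p.min(0),p.max(0),len(p))
a=np.linspace(0,6.28,60)
for z in(.136,.146):
  q=proj('side',np.c_[.451+.021*np.cos(a),-.1216+.021*np.sin(a),0*a+z]); print(z,q.min(0),q.max(0))
im=cv2.cvtColor(cv2.imread('pics/side9.png'),cv2.COLOR_BGR2RGB)
m=blobs('side',im,(18,150,40),(36,255,255),(285,195,315,220)); p=cv2.findNonZero(m).reshape(-1,2); print('orig',p.min(0),p.max(0))
for z in(0,.01):
  q=proj('side',np.c_[.451+.021*np.cos(a),-.1216+.021*np.sin(a),0*a+z]); print(z,q.min(0),q.max(0))
"
```

```text
mask [296 162] [303 173] 57
0.136 [294.74157757 163.93187384] [311.49040805 173.26669464]
0.146 [295.03161172 160.63657394] [311.89989249 169.91073655]
orig [293 202] [306 213]
0 [291.16159332 204.6344058 ] [306.4420693  214.57144557]
0.01 [291.40375239 201.88014581] [306.78312768 211.78498629]
```

Centred in the pads to within about 1 mm. Carrying it to the spindle.

```bash
python3 -m crank '[{"travel":[5,-6,0],"turn":-3},{"travel":[18,-20,0],"turn":-7},{"travel":[34,-38,0],"turn":-11},{"travel":[50,-56,0],"turn":-15},{"travel":[66,-74,0],"turn":-19},{"travel":[82,-92,0],"turn":-23},{"travel":[98,-110,0],"turn":-27},{"travel":[114,-128,0],"turn":-31},{"travel":[130,-146,0],"turn":-34},{"travel":[146,-164,0],"turn":-34},{"travel":[162,-182,0],"turn":-34},{"travel":[178,-200,0],"turn":-34},{"travel":[190,-214,0],"turn":-34},{"travel":[196,-221,0],"turn":-34},{"travel":[197,-222,0],"turn":-34},{"travel":[197,-222,0],"turn":-34},{"travel":[197,-222,0],"turn":-34}]';python3 -c "
from h import *
go(.5605,.1545,54)"
```

```text
time_s: 31.25
tcp_pos: [0.5592, 0.1537, 0.1377]
eef_rot: [-3.141, 0.001, 0.942]
force: [0.6, 0.4, -0.7]
gripper_width: 0.421
grip_force: 60.1
tcp [0.5592 0.1537 0.1377] yaw 54.0 q6 2.47 | travel 1.4 0.5 turn -0.0
```

```bash
python3 -m crank '[{"travel":[1,0.5,10],"turn":0},{"travel":[1,0.5,25],"turn":0},{"travel":[1,0.5,38],"turn":0},{"travel":[1,0.5,46],"turn":0},{"travel":[1,0.5,51],"turn":0},{"travel":[1,0.5,54],"turn":0},{"travel":[1,0.5,56],"turn":0},{"travel":[1,0.5,56],"turn":0}]'; python3 -m crank '[{"travel":[0,0,1],"turn":0},{"travel":[0,0,2],"turn":0},{"travel":[0,0,2],"turn":0}]'
```

```text
time_s: 32.05
tcp_pos: [0.5608, 0.1552, 0.0819]
eef_rot: [3.141, -0.0, 0.943]
force: [-0.0, -0.1, 0.1]
gripper_width: 0.418
grip_force: 60.1
time_s: 32.35
tcp_pos: [0.5607, 0.1551, 0.0799]
eef_rot: [3.141, -0.0, 0.943]
force: [-0.1, -0.2, 0.4]
gripper_width: 0.42
grip_force: 60.1
```

```bash
python3 -m crank '[{"travel":[0,0,0.5],"turn":0},{"travel":[0,0,1],"turn":0},{"travel":[0,0,1],"turn":0}]' && python3 -m crank '[{"travel":[0,0,0],"turn":0},{"travel":[0,0,0],"turn":0},{"travel":[0,0,0],"turn":0},{"travel":[0,0,0],"turn":0},{"travel":[0,0,-10],"turn":0},{"travel":[0,0,-30],"turn":0},{"travel":[0,0,-55],"turn":0},{"travel":[0,0,-70],"turn":0},{"travel":[0,0,-70],"turn":0}]' -1;  python3 -c "
from h import *
im=cams.camera('side'); cv2.imwrite('pics/side12.png',cv2.cvtColor(im,cv2.COLOR_RGB2BGR))
go(.4997,-.0202,146)
"
```

```text
time_s: 32.65
tcp_pos: [0.5608, 0.1551, 0.0796]
eef_rot: [3.141, -0.001, 0.943]
force: [-2.2, -0.7, 6.1]
gripper_width: 0.422
grip_force: 60.8
time_s: 33.55
tcp_pos: [0.5626, 0.1557, 0.1519]
eef_rot: [3.138, -0.004, 0.943]
force: [1.1, -0.3, -0.1]
gripper_width: 0.996
grip_force: 0.0
tcp [0.5617 0.1554 0.1503] yaw 54.0 q6 2.47 | travel -178.5 53.0 turn 88.0
```

```bash
python3 -m crank '[{"travel":[-8,2,0],"turn":-8},{"travel":[-28,8,0],"turn":-16},{"travel":[-50,15,0],"turn":-24},{"travel":[-72,21,0],"turn":-32},{"travel":[-94,28,0],"turn":-40},{"travel":[-116,34,0],"turn":-48},{"travel":[-138,41,0],"turn":-56},{"travel":[-158,47,0],"turn":-64},{"travel":[-172,51,0],"turn":-72},{"travel":[-178,53,0],"turn":-80},{"travel":[-178,53,0],"turn":-88},{"travel":[-178,53,0],"turn":-92},{"travel":[-178,53,0],"turn":-92},{"travel":[-178,53,0],"turn":-92}]';python3 -c "
from h import *
go(.4997,-.0202,146)
a=cv2.imread('pics/side12.png')[230:330,205:305]
b=cv2.cvtColor(cams.camera('side'),cv2.COLOR_RGB2BGR)[150:270,230:350]
cv2.imwrite('pics/c13.png',np.hstack([cv2.resize(a,(400,400),interpolation=2),cv2.resize(b,(400,400),interpolation=2)]))"
```

```text
time_s: 35.0
tcp_pos: [0.4984, -0.0201, 0.1481]
eef_rot: [-3.141, -0.001, 2.547]
force: [-0.1, 0.1, -0.7]
gripper_width: 1.001
grip_force: 0.0
tcp [ 0.4984 -0.0201  0.1481] yaw 145.9 q6 0.55 | travel -1.1 0.6 turn -0.1
```

View pics/c13.png

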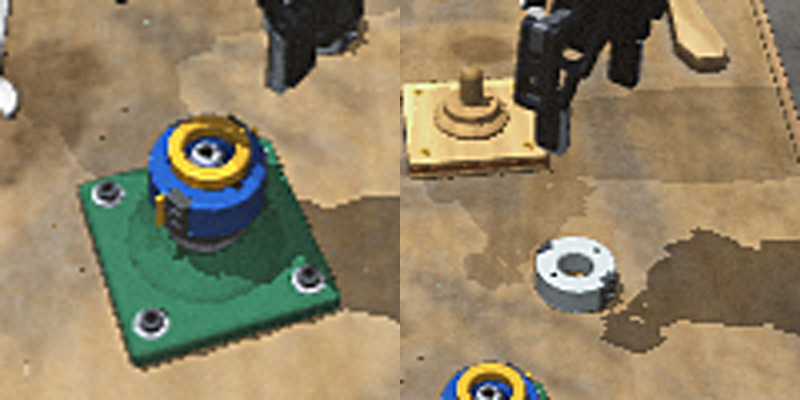

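The brass collar sits flat and centred on the blue head. The plain head is free on the bench (right crop (575,272)). Gripping it.

```bash
python3 -m crank '[{"travel":[-1,0.5,25],"turn":0},{"travel":[-1,0.5,50],"turn":0},{"travel":[-1,0.5,75],"turn":0},{"travel":[-1,0.5,100],"turn":0},{"travel":[-1,0.5,120],"turn":0},{"travel":[-1,0.5,135],"turn":0},{"travel":[-1,0.5,142],"turn":0},{"travel":[-1,0.5,145],"turn":0},{"travel":[-1,0.5,145],"turn":0}]' && python3 -m crank '[{"travel":[0,0,0],"turn":0},{"travel":[0,0,0],"turn":0},{"travel":[0,0,0],"turn":0},{"travel":[0,0,0],"turn":0},{"travel":[0,0,0],"turn":0},{"travel":[0,0,0],"turn":0},{"travel":[0,0,0],"turn":0},{"travel":[0,0,0],"turn":0},{"travel":[0,0,0],"turn":0},{"travel":[0,0,0],"turn":0}]' 1 && python3 -m crank '[{"travel":[0,0,-5],"turn":0},{"travel":[0,0,-20],"turn":0},{"travel":[0,0,-45],"turn":0},{"travel":[0,0,-70],"turn":0},{"travel":[0,0,-95],"turn":0},{"travel":[0,0,-115],"turn":0},{"travel":[0,0,-125],"turn":0},{"travel":[0,0,-125],"turn":0}]'; python3 -c "
from h import *
go(.5848,-.2065,116)"
```

```text
time_s: 35.95
tcp_pos: [0.5002, -0.0202, 0.0039]
eef_rot: [3.142, 0.0, 2.548]
force: [-0.3, 0.0, 0.4]
gripper_width: 1.001
grip_force: 0.0
time_s: 36.95
tcp_pos: [0.5008, -0.0203, 0.0053]
eef_rot: [3.141, 0.002, 2.549]
force: [-2.0, 1.0, 10.1]
gripper_width: 0.654
grip_force: 61.4
time_s: 37.75
tcp_pos: [0.5011, -0.0203, 0.1301]
eef_rot: [3.14, 0.002, 2.549]
force: [-0.1, 1.2, -2.4]
gripper_width: 0.654
grip_force: 64.2
tcp [ 0.5011 -0.0203  0.1301] yaw 146.0 q6 0.55 | travel -173.5 -107.7 turn 30.0
```

```bash
python3 -m crank '[{"travel":[-5,-3,0],"turn":0},{"travel":[-16,-10,0],"turn":0},{"travel":[-32,-20,0],"turn":0},{"travel":[-50,-31,0],"turn":0},{"travel":[-68,-42,0],"turn":0},{"travel":[-86,-53,0],"turn":0},{"travel":[-104,-65,0],"turn":0},{"travel":[-122,-76,0],"turn":0},{"travel":[-140,-87,0],"turn":0},{"travel":[-156,-97,0],"turn":0},{"travel":[-167,-104,0],"turn":0},{"travel":[-172,-107,0],"turn":0},{"travel":[-173,-108,0],"turn":0},{"travel":[-173,-108,0],"turn":0}]'; python3 -c "
from h import *
go(.5848,-.2065,146)
im=cams.camera('side'); cv2.imwrite('pics/c14.png',cv2.resize(cv2.cvtColor(im,cv2.COLOR_RGB2BGR)[110:210,200:300],(400,400),interpolation=2))"
```

```text
time_s: 39.15
tcp_pos: [0.5828, -0.2062, 0.1284]
eef_rot: [-3.142, -0.001, 2.549]
force: [-0.3, 0.1, -3.3]
gripper_width: 0.652
grip_force: 64.2
tcp [ 0.5828 -0.2062  0.1284] yaw 146.0 q6 0.25 | travel -1.8 0.9 turn 0.0
```

View pics/c14.png

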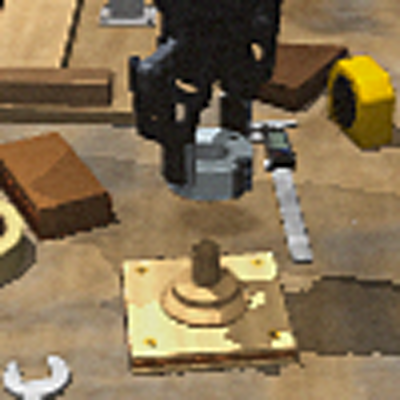

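The plain head hangs level, centred over the dowel (crop (207,245)). Descending onto the post.

```bash
python3 -m crank '[{"travel":[-1.5,0.5,10],"turn":0},{"travel":[-1.5,0.5,25],"turn":0},{"travel":[-1.5,0.5,38],"turn":0},{"travel":[-1.5,0.5,46],"turn":0},{"travel":[-1.5,0.5,53],"turn":0},{"travel":[-1.5,0.5,60],"turn":0},{"travel":[-1.5,0.5,66],"turn":0},{"travel":[-1.5,0.5,66],"turn":0}]'; python3 -m crank '[{"travel":[0,0,6],"turn":0},{"travel":[0,0,12],"turn":0},{"travel":[0,0,17],"turn":0},{"travel":[0,0,20],"turn":0},{"travel":[0,0,20],"turn":0}]'
```

```text
time_s: 40.0
tcp_pos: [0.5842, -0.2067, 0.0619]
eef_rot: [-3.141, -0.001, 2.549]
force: [0.1, 0.4, -3.2]
gripper_width: 0.652
grip_force: 64.2
time_s: 40.5
tcp_pos: [0.5843, -0.2067, 0.0422]
eef_rot: [-3.141, -0.001, 2.549]
force: [-1.1, -0.5, -2.9]
gripper_width: 0.654
grip_force: 64.2
```

```bash
python3 -m crank '[{"travel":[0,0,1],"turn":0},{"travel":[0,0,1.5],"turn":0},{"travel":[0,0,1.5],"turn":0}]' && python3 -m crank '[{"travel":[0,0,0],"turn":0},{"travel":[0,0,0],"turn":0},{"travel":[0,0,0],"turn":0},{"travel":[0,0,0],"turn":0},{"travel":[0,0,-10],"turn":0},{"travel":[0,0,-30],"turn":0},{"travel":[0,0,-60],"turn":0},{"travel":[0,0,-90],"turn":0},{"travel":[0,0,-120],"turn":0},{"travel":[0,0,-140],"turn":0},{"travel":[0,0,-140],"turn":0},{"travel":[0,0,-140],"turn":0},{"travel":[0,0,-140],"turn":0}]' -1;  python3 -c "
from h import *
im=cams.camera('side'); a=cv2.cvtColor(im,cv2.COLOR_RGB2BGR)
cv2.imwrite('pics/c15.png',np.hstack([cv2.resize(a[230:330,205:305],(400,400),interpolation=2),cv2.resize(a[110:210,200:300],(400,400),interpolation=2)]))"
```

```text
time_s: 40.8
tcp_pos: [0.5849, -0.2069, 0.0415]
eef_rot: [3.141, 0.0, 2.549]
force: [-0.3, -0.9, -2.9]
gripper_width: 0.657
grip_force: 64.2
time_s: 42.1
tcp_pos: [0.584, -0.2066, 0.1802]
eef_rot: [-3.141, -0.002, 2.549]
force: [-0.5, -0.5, -0.1]
gripper_width: 1.001
grip_force: 0.0
```

View pics/c15.png

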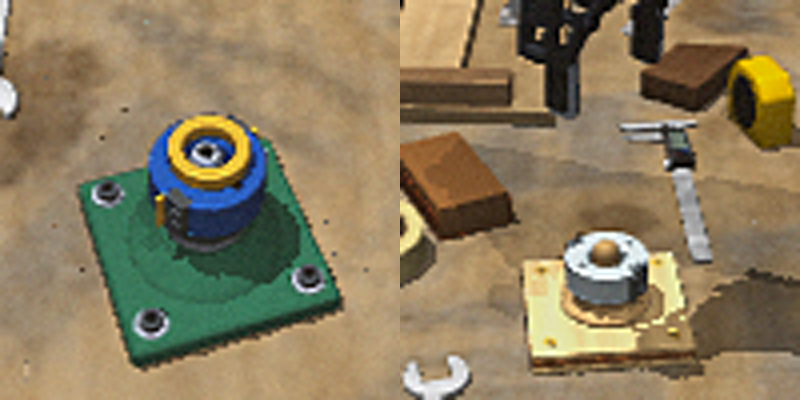

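Both stacks sit flat and centred. The spindle carries the dark collar, blue head and brass collar; the plain head is on the post where the blue one was. The gripper is clear and the bystanders have not moved, so I hand in.

```bash
python3 -c "
from rig import ctrl
print(ctrl.job_done())"
```

```text
the job is handed in; nothing more can be done
None
```

The job is handed in at about 42 s of the 122 s: in the last picture the spindle carries the dark collar, blue head and brass collar, the plain head is on the post, all look flat and centred, and the bolt, spanner and caliper were left alone; no verdict was returned.

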